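# Nudge a sample jar home in a bench reader's locating nest

## Task

Pick up the white sample jar and stand it on the steel plate of the bench reader at the open end of the locating nest, beside the rail and just short of the sprung finger, and let go of it there. Then slide it along the rail with a gentle push that leans it towards the rail, past the sprung finger, until it is fully home: touching the rail, the sprung finger and the upright stop bar all at once. Do not ram it against the bar (about one kilogram's push is plenty), keep it upright, leave the other things on the bench where they are, and finish clear of everything.

Things in the scene. Friction and masses are not known exactly. Their poses are not given: they have to be found in the camera images.
- jar: the round part: closed squat cylindrical white plastic jar, 56 mm diameter and 40 mm high with a grey cap 53 mm diameter on top, 50 mm high in all, 0.19 to 0.40 kg. Origin: centre of the underside, z up along its axis; it stands upright on the bench at the start.
- reader: the bench reader, fixed: white case 300 x 170 mm. Origin at bench level; x: along the nest, the way the jar is pushed home; y: towards the rail; z up. Steel plate, top 30 mm above the origin, x -105 to +85, y -80 to +70 mm. Finger housing on it at x -25 to +25, y -79 to -57 mm, 18 mm tall. Tower beyond x = +95 mm, 100 mm above the bench. Top view: rail at +y, finger at -y, stop at +x.
- entry (a point): point on the plate at the open end of the nest where the jar's underside centre is to be set down (reader x = -55, y = -3 mm); axes as the reader's. The jar is clear of the sprung finger while its axis is at reader x below -22 mm.
- home (a point): point on the plate in the middle of where the jar's underside centre may come to rest; axes as the reader's. Touching the rail, the jar's axis is on this point's x line; fully home it lies from 4 mm short of the point to 4 mm beyond it along x, depending on how the stop bar is set.
- rail: the rail, fixed to the plate: aluminium bar 145 x 14 x 18 mm (along x, y, z of the reader). Origin: centre of its underside; axes as the reader's. Its flat face at y = -7 mm is the one that the jar touches.
- stop_block: the end stop: fixed aluminium block 22 x 34 x 26 mm. Origin: centre of its underside; axes as the reader's. A level adjusting screw points from it to -x and carries the upright round stop bar, 10 mm diameter, from 2 to 26 mm above the plate. The side of the bar that the jar meets is set 26 to 34 mm from the origin; the setting is not reported and has to be found by feel. It does not give way.
- finger: sprung finger: upright steel pin, 10 mm diameter, 16 mm tall, on a level spring plunger. Origin: its centre, 11 mm above the plate; axes as the reader's. Free, it stands 52 mm from the rail's face; the jar pushes it back to -y; spring 1.5 N plus 0.3 N/mm. Friction may keep the jar off the rail or short of home: lean the push towards the rail. Sliding takes 2 to 11 N, then the push rises steeply at the stop bar.
- amber_bottle: bystander: small amber bottle, 36 mm diameter, 75 mm high. Origin: centre of the underside.
- tube_rack: bystander: blue tube rack 70 x 110 mm, 45 mm high (57 mm with the tubes). Origin: centre of the underside.
- timer: bystander: flat grey timer 60 x 75 x 18 mm. Origin: centre of the underside.
Mind the look-alikes: they are no part of the job. There is more than one size of the jar; the one meant has the size given above.

How it is judged:
On the way:
1. the jar stands upright and released on the plate at the open end of the nest, short of the sprung finger (z of jar in the frame of reader between 0.027 and 0.033 m and x of jar in the frame of reader between -0.1 and -0.012 m and y of jar in the frame of reader between -0.03 and 0.004 m and angle between jar's own z axis and vertical below 0.06 rad and contact force between jar and the fingers below 0.05 N and linear speed of jar below 0.02 m/s), for 0.2 s.
At the end, for the whole second after the job is handed in: the jar stands upright (within 0.06 rad) and at rest on the reader's plate, past the sprung finger, and touches the rail, the finger and the stop block's bar at once, each with more than 0.1 N (contact force between jar and rail above 0.1 N and contact force between jar and finger above 0.1 N and contact force between jar and stop_block above 0.1 N and z of jar in the frame of reader between 0.027 and 0.033 m and x of jar in the frame of reader above 0.002 m and angle between jar's own z axis and vertical below 0.06 rad and linear speed of jar below 0.01 m/s).
It fails at once if the jar is pressed against the stop bar with more than 15 N (contact force between jar and stop_block above 15 N).
It fails at once if the jar is tipped by more than 0.4 rad (angle between jar's own z axis and vertical above 0.4 rad).
It fails at once if a bystander is moved by more than 20 mm (distance of any of amber_bottle, tube_rack, timer from where it was at the start of the episode above 0.02 m).
It also fails if it takes over 72 s, if anything falls off the work surface, if the arm or the gripper's body presses on something with over 40 N, if the wrist force passes 120 N, or if a joint passes its speed limit or range.

## Robot

A 7-joint arm with a two-finger parallel gripper is mounted at the origin on the work surface. World frame = base frame: x ahead of the robot, y to its left, z up, the work surface at z = 0. Lengths are in m, angles in rad, forces in N, time in s.
With the tool pointing down it reaches from about 0.425 to 0.875 m from the base axis. Payload 9.9 kg.
Tool frame: the origin (TCP) lies at the very end of the fingers, on their centre line; the grasp point (between the pads) lies 19 mm behind it; x points along the fingers, y is the direction in which the jaws open and shut, and the axes are right-handed (so a half turn about x gives the same grasp; the last joint's range is limited). The gripper opens to 85 mm and grips with 20 to 120 N. Pads are 22 mm wide; open, the fingers measure 114 mm over their backs; the gripper's body (76 mm by 85 mm) begins 54 mm behind the grasp point. The pads swing forward as they close: fully open they stand 13 mm farther back than shut.
Start: joints at [-1.305, 0.576, 0.025, 1.437, -0.015, 1.129, -0.057], TCP at [0.231, 0.634, 0.204] pointing down, gripper open.
Joint ranges: [-2.76, 2.76], [-0.34, 2.15], [-1.52, 1.57], [0.19, 2.46], [-1.09, 4.23], [0.17, 1.99], [-2.82, 2.82]. Speed limits (rad/s): [2.22, 2.22, 3.01, 3.01, 3.14, 3.14, 3.14].

## Interface

Orientations are given as a unit quaternion [x, y, z, w].
In Python, from cell import arm, viewer gives the robot as it stands. The module is installed in compiled form; this text tells all that it offers. Calls block until the motion is done:
- arm.reach(position, orientation): joint-space move of the TCP to a pose.
- arm.servo_line(position, frame=None, v=0.15): straight line of the TCP; frame=None keeps the orientation; v is the mean speed in m/s.
- arm.movej(angles): joint-space move.
- arm.move_gripper(opening, newtons=None): finger opening in m; newtons is the grip in N (None keeps the last); returns when the fingers have stopped.
- arm.sleep(seconds).
- arm.ik(position, orientation): joint angles nearest the present ones, or None.
- arm.read_state(): the state.
- viewer.snapshot(name): name is "scene" or "top" or "wrist"; returns the picture (420x560x3 uint8, red, green, blue); there is no depth.
- viewer.camera_model(name): a dict with "K" (3x3 intrinsics, pixels), "cam_to_world" (4x4, takes a point from camera to world coordinates); the wrist camera has in their place "T_tool_cam" (4x4, takes a point from camera to tool coordinates, whose origin is the TCP and whose axes are the tool frame's). Camera axes: x right, y up, looking along -z (the intrinsics and any distortion apply to the point x, -y, -z); pixel columns grow to the right and rows downward; lengths in m; the calibration is good to about 2 mm. A picture is of the moment at which its call begins: read the wrist's pose just before it. camera_model takes no time and is no camera call.
A pose or a line that the arm cannot do raises arm.PlanningError and nothing moves.
- arm.close_job(): hands the job in, once; it reports no verdict.
The state is a dict: "time_s": time; "joints": joint angles; "joint_velocities": joint speeds; "tau": joint torques, N m; "ee_pos": TCP position; "ee_rot": TCP orientation; "ft_force": force on the tool from outside, world axes, zero at the start; "torque": the same for the moment, N m; "width": finger opening in m.
Only numpy, scipy, OpenCV 4.12 (cv2) and the standard library are available. Lean on these libraries where they do the work, as an engineer would, in place of code of your own. Each camera call takes 0.05 s, during which the arm holds its last target.

## Working session

There is one attempt and no reset: what is moved stays moved. The work goes in short steps, each a Python script; the robot and the scene stay as the last script left them, time stands still between calls to the robot, and variables do not carry over. Pictures are saved under pics/ and viewed, and the job is handed in when it is done.

```bash
mkdir -p pics; python3 - <<'E'
from cell import arm, viewer
import cv2
for n in ["scene","top","wrist"]:
    im=viewer.snapshot(n); cv2.imwrite(f"pics/{n}0.png",im[:,:,::-1]); m=viewer.camera_model(n); print(n,{k:(v.round(4).tolist() if hasattr(v,'round') else v) for k,v in m.items()})
s=arm.read_state(); print(s)
E
```

```text
scene {'K': [[398.0706, 0.0, 284.523], [0.0, 398.0706, 206.2863], [0.0, 0.0, 1.0]], 'cam_to_world': [[-0.6882, -0.5213, 0.5045, 0.9696], [0.7255, -0.5016, 0.4713, 0.2511], [0.0074, 0.6904, 0.7234, 0.6854], [0.0, 0.0, 0.0, 1.0]]}
top {'K': [[446.4856, 0.0, 283.7535], [0.0, 446.4856, 218.4202], [0.0, 0.0, 1.0]], 'cam_to_world': [[0.0193, 0.9845, -0.1743, 0.3622], [-0.9998, 0.0205, 0.0055, -0.127], [0.009, 0.1741, 0.9847, 1.0613], [0.0, 0.0, 0.0, 1.0]]}
wrist {'K': [[332.5407, 0.0, 279.9615], [0.0, 332.5407, 208.5277], [0.0, 0.0, 1.0]], 'T_tool_cam': [[0.0004, 0.318, -0.9481, -0.1693], [1.0, 0.0003, 0.0006, -0.0012], [0.0004, -0.9481, -0.318, -0.0815], [0.0, 0.0, 0.0, 1.0]]}
{'time_s': 0.15, 'joints': array([-1.30484047,  0.57630617,  0.02485045,  1.43773691, -0.01502341,
        1.12899835, -0.05649722]), 'joint_velocities': array([-0.00110883, -0.00368597,  0.00025182, -0.00216725, -0.00099304,
        0.00134034,  0.00010582]), 'tau': array([ 2.16208486e-03, -7.66267490e+01,  2.25248761e+00, -2.86181849e+01,
        1.55114208e-02,  9.89851775e-03, -5.29692488e-05]), 'ee_pos': array([0.23115318, 0.63377309, 0.20385508]), 'ee_rot': array([ 0.12257722,  0.69638715, -0.12346221,  0.69625918]), 'ft_force': array([ 0.56504219, -0.26925668, -0.40577082]), 'torque': array([ 0.01673513, -0.01547834, -0.01910196]), 'width': 0.08545930203886361}
```

View pics/top0.png

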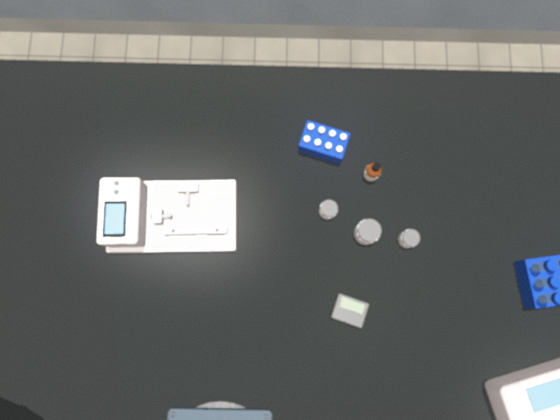

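View pics/scene0.png

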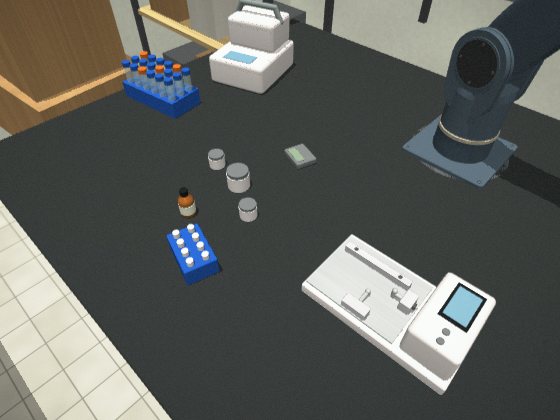

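View pics/wrist0.png

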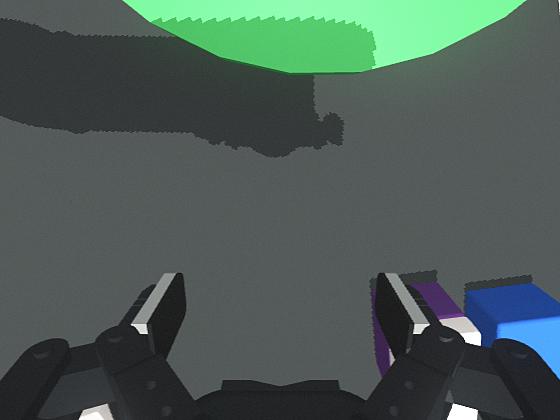

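The top view shows three jars at (328,209), (368,232) and (409,238), with the reader at about x 97–237, y 178–252. Next I'll enlarge both regions.

```bash
cat > h.py <<'E'
import numpy as np, cv2
from cell import arm, viewer
def ray(n,u,v):
    m=viewer.camera_model(n);K=m["K"];T=m["cam_to_world"]
    d=np.array([(u-K[0,2])/K[0,0],-(v-K[1,2])/K[1,1],-1.]);return T[:3,3],T[:3,:3]@d
def bp(n,u,v,z):
    o,d=ray(n,u,v);return o+d*(z-o[2])/d[2]
def pj(n,p,T=None):
    m=viewer.camera_model(n);T=m["cam_to_world"] if T is None else T;q=T[:3,:3].T@(np.asarray(p)-T[:3,3]);K=m["K"]
    return np.array([K[0,2]+K[0,0]*q[0]/-q[2],K[1,2]-K[1,1]*q[1]/-q[2]])
E
python3 - <<'E'
import cv2
a=cv2.imread("pics/top0.png"); 
cv2.imwrite("pics/a.png",cv2.resize(a[170:260,90:250],None,fx=5,fy=5,interpolation=cv2.INTER_CUBIC))
cv2.imwrite("pics/b.png",cv2.resize(a[180:270,300:440],None,fx=5,fy=5,interpolation=cv2.INTER_CUBIC))
s=cv2.imread("pics/scene0.png")
cv2.imwrite("pics/c.png",cv2.resize(s[225:395,295:505],None,fx=3.5,fy=3.5,interpolation=cv2.INTER_CUBIC))
cv2.imwrite("pics/d.png",cv2.resize(s[140:230,170:330],None,fx=5,fy=5,interpolation=cv2.INTER_CUBIC))
E
```

```text
(no output)
```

View pics/a.png

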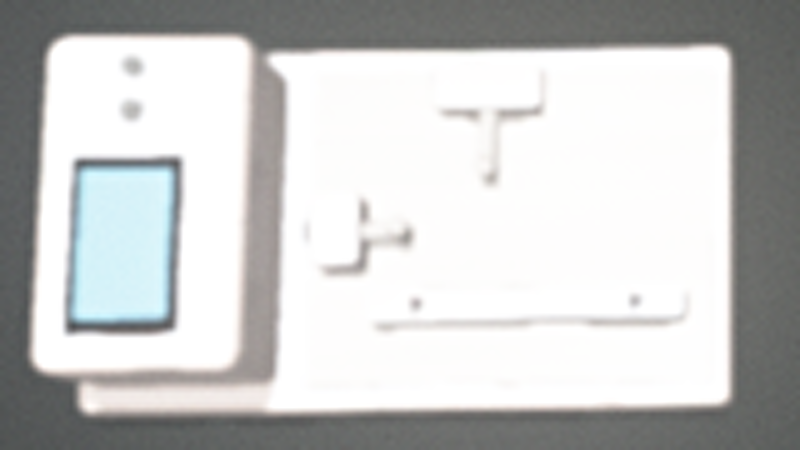

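View pics/b.png

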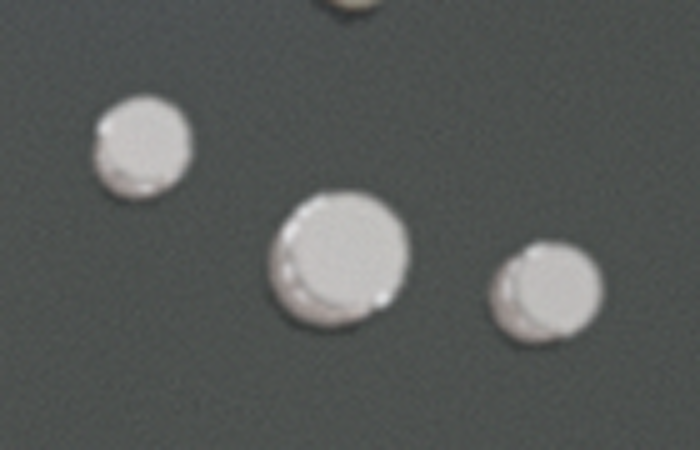

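View pics/c.png

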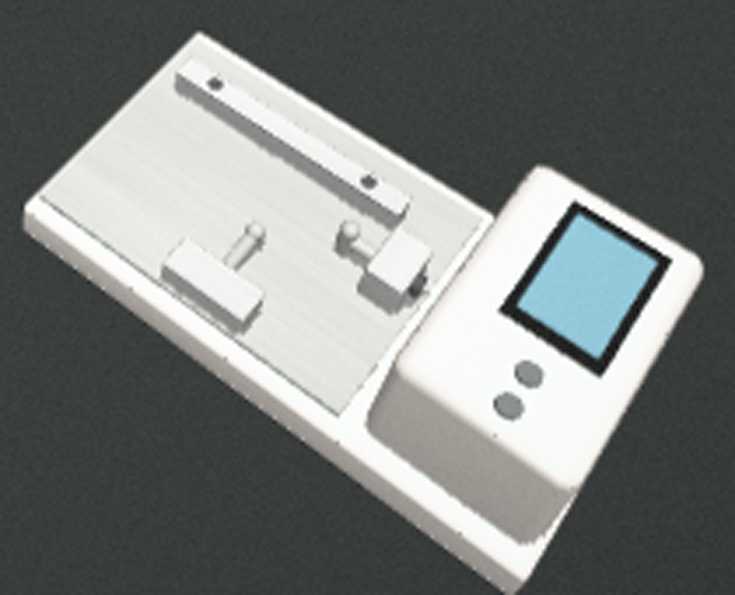

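View pics/d.png

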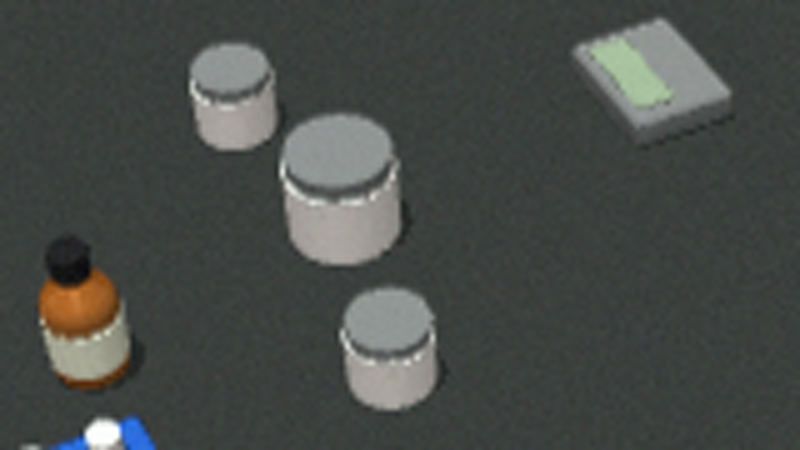

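```bash
cat > fit.py <<'E'
from h import *
from scipy.optimize import least_squares
def ca(x,y):return ((x+.5)/5-.5+90,(y+.5)/5-.5+170)
def cc(x,y):return ((x+.5)/3.5-.5+295,(y+.5)/3.5-.5+225)
obs=[("scene",(-105,-80,30),cc(42,200)),("scene",(85,-80,30),cc(340,414)),("scene",(85,70,30),cc(490,222)),
("scene",(-25,-57,48),cc(183,241)),("scene",(25,-57,48),cc(263,294)),("scene",(25,-79,48),cc(246,318)),
("top",(-25,-57,48),ca(544,104)),("top",(25,-57,48),ca(437,106))]
def R(th):c,s=np.cos(th),np.sin(th);return np.array([[c,-s,0],[s,c,0],[0,0,1]])
def w(p,q):return R(p[2])@(np.array(q)/1000.)+np.array([p[0],p[1],0])
f=lambda p:np.concatenate([pj(n,w(p,q))-np.array(o) for n,q,o in obs])
if __name__=="__main__":
    r=least_squares(f,[.55,.2,1.57],loss="soft_l1");print(r.x);print(f(r.x).reshape(-1,2).round(2))
    a=cc(0,0)
    print("rail top/face from scene (z=.048):")
    for u in [(177,71),(198,58),(390,219),(409,197)]:
        P=bp("scene",*cc(*u),.048);print((R(-r.x[2])@(P-[r.x[0],r.x[1],0])*1000).round(1))
    for n,u,z in [("scene pin",cc(254,229),.049),("scene bar",cc(348,229),.056)]:
        P=bp("scene",*u,z);print(n,(R(-r.x[2])@(P-[r.x[0],r.x[1],0])*1000).round(1))
    def cb(x,y):return ((x+.5)/5-.5+300,(y+.5)/5-.5+180)
    def cd(x,y):return ((x+.5)/5-.5+170,(y+.5)/5-.5+140)
    print("jar top",bp("top",*cb(348,250),.05),"scene",bp("scene",*cd(338,153),.05))
    print("small",bp("top",*cb(146,143),.04),bp("top",*cb(558,288),.04))
    print("bottle",bp("top",374,166,.075))
E
python3 fit.py
```

```text
[0.54494235 0.09299593 1.60377834]
[[-0.82 -1.01]
 [-0.43  0.91]
 [-2.11 -0.53]
 [ 0.91 -1.33]
 [ 1.08 -0.12]
 [-0.98  1.45]
 [-1.19  0.33]
 [-1.34  0.17]]
rail top/face from scene (z=.048):
[-92.9  29.6  48. ]
[-89.4  45.7  48. ]
[49.6 24.  48. ]
[50.2 43.  48. ]
scene pin [ -0.7 -30.1  49. ]
scene bar [37.5 -1.7 56. ]
jar top [ 0.51921907 -0.32913841  0.05      ] scene [ 0.51839146 -0.32789695  0.05      ]
small [ 0.56936128 -0.23738424  0.04      ] [ 0.50500495 -0.42813494  0.04      ]
bottle [ 0.66323034 -0.33726009  0.075     ]
```

```bash
cat >> h.py <<'E'
from scipy.spatial.transform import Rotation as Ro
def quat(phi):  # tool x down, tool y (jaw) at world angle phi
    x=np.array([0,0,-1.]);y=np.array([np.cos(phi),np.sin(phi),0]);z=np.cross(x,y)
    return Ro.from_matrix(np.stack([x,y,z],1)).as_quat()
E
python3 - <<'E'
from h import *
s=arm.read_state();M=Ro.from_quat(s["ee_rot"]).as_matrix();print(M.round(3))
print(np.arctan2(M[1,1],M[0,1]))
for pos in [(.545,.093,.17),(.519,-.328,.05),(.519,-.328,.15),(.548,.038,.05)]:
  for phi in np.radians(range(-180,180,30)):
    q=arm.ik(pos,quat(phi)); print(pos,round(np.degrees(phi)),None if q is None else q.round(2))
E
```

```text
[[-0.     0.343  0.939]
 [-0.001  0.939 -0.343]
 [-1.    -0.001  0.   ]]
1.221064292702682
(0.545, 0.093, 0.17) -180 [-0.04  0.44 -0.32  1.8   0.17  0.92  2.72]
(0.545, 0.093, 0.17) -150 [-0.95  0.83  1.36  1.83 -0.87  1.24 -1.94]
(0.545, 0.093, 0.17) -120 [-0.95  0.83  1.36  1.83 -0.87  1.24 -1.42]
(0.545, 0.093, 0.17) -90 [-0.74  0.54  0.76  1.83 -0.45  0.96 -1.35]
(0.545, 0.093, 0.17) -60 [-0.69  0.51  0.67  1.83 -0.38  0.94 -0.9 ]
(0.545, 0.093, 0.17) -30 [-0.63  0.49  0.56  1.82 -0.32  0.92 -0.44]
(0.545, 0.093, 0.17) 0 [-0.56  0.47  0.45  1.82 -0.25  0.91  0.01]
(0.545, 0.093, 0.17) 30 [-0.49  0.45  0.34  1.82 -0.19  0.9   0.46]
(0.545, 0.093, 0.17) 60 [-0.41  0.44  0.23  1.82 -0.12  0.9   0.92]
(0.545, 0.093, 0.17) 90 [-0.32  0.43  0.1   1.81 -0.05  0.9   1.37]
(0.545, 0.093, 0.17) 120 [-0.23  0.43 -0.03  1.81  0.02  0.9   1.82]
(0.545, 0.093, 0.17) 150 [-0.14  0.43 -0.17  1.81  0.09  0.91  2.27]
(0.519, -0.328, 0.05) -180 [-0.09  0.97  1.13  1.8  -1.01  1.08 -1.72]
(0.519, -0.328, 0.05) -150 [-0.09  0.97  1.13  1.8  -1.01  1.08 -1.19]
(0.519, -0.328, 0.05) -120 [-0.09  0.97  
[... 1618 characters left out ...]
2  0.99 -1.74]
(0.548, 0.038, 0.05) -120 [-0.77  0.9   1.13  1.97 -1.02  0.99 -1.22]
(0.548, 0.038, 0.05) -90 [-0.55  0.68  0.64  1.96 -0.61  0.7  -1.11]
(0.548, 0.038, 0.05) -60 [-0.51  0.66  0.56  1.96 -0.54  0.68 -0.66]
(0.548, 0.038, 0.05) -30 [-0.45  0.63  0.46  1.96 -0.44  0.65 -0.23]
(0.548, 0.038, 0.05) 0 [-0.39  0.61  0.35  1.96 -0.34  0.63  0.19]
(0.548, 0.038, 0.05) 30 [-0.32  0.6   0.25  1.95 -0.24  0.62  0.61]
(0.548, 0.038, 0.05) 60 [-0.24  0.59  0.12  1.95 -0.12  0.61  1.01]
(0.548, 0.038, 0.05) 90 [-0.15  0.58 -0.    1.95  0.    0.61  1.42]
(0.548, 0.038, 0.05) 120 [-0.08  0.58 -0.11  1.94  0.11  0.62  1.83]
(0.548, 0.038, 0.05) 150 [-0.    0.59 -0.23  1.94  0.21  0.64  2.25]
```

```bash
python3 - <<'E'
from h import *
arm.reach([.52,.06,.19],quat(1.604))
arm.sleep(.2)
s=arm.read_state();print(s["time_s"],s["ee_pos"],s["ft_force"])
T=np.eye(4);T[:3,:3]=Ro.from_quat(s["ee_rot"]).as_matrix();T[:3,3]=s["ee_pos"];T=T@viewer.camera_model("wrist")["T_tool_cam"];np.save("Tw1.npy",T)
im=viewer.snapshot("wrist")[:,:,::-1];cv2.imwrite("pics/w1.png",im)
p=[.54494,.093,1.6038]
from fit import w
for q in [(-105,-80,30),(85,-80,30),(85,70,30),(-105,70,30),(-25,-57,48),(25,-57,48)]:print(q,pj("wrist",w(p,q),T).round(1))
E
```

```text
2.6417 [0.52002182 0.06061233 0.18995432] [-0.48790504 -0.21323815 -0.2845946 ]
(-105, -80, 30) [215.4 274.3]
(85, -80, 30) [385.3 274.4]
(85, 70, 30) [401.  138.2]
(-105, 70, 30) [206.1 138.1]
(-25, -57, 48) [287.5 263.5]
(25, -57, 48) [335.3 263.6]
```

View pics/w1.png

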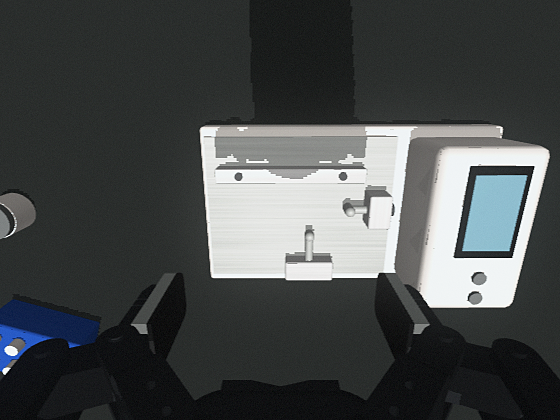

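The wrist view shows the rail at (216–366, 168–183), the pin at (309,231), the bar at (349,210) and the housing at (286–332, 254–279). I'll zoom in to refine these.

```bash
python3 -c "
import cv2
a=cv2.imread('pics/w1.png');cv2.imwrite('pics/w1c.png',cv2.resize(a[120:290,195:415],None,fx=3.5,fy=3.5,interpolation=cv2.INTER_CUBIC))"
```

```text
(no output)
```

View pics/w1c.png

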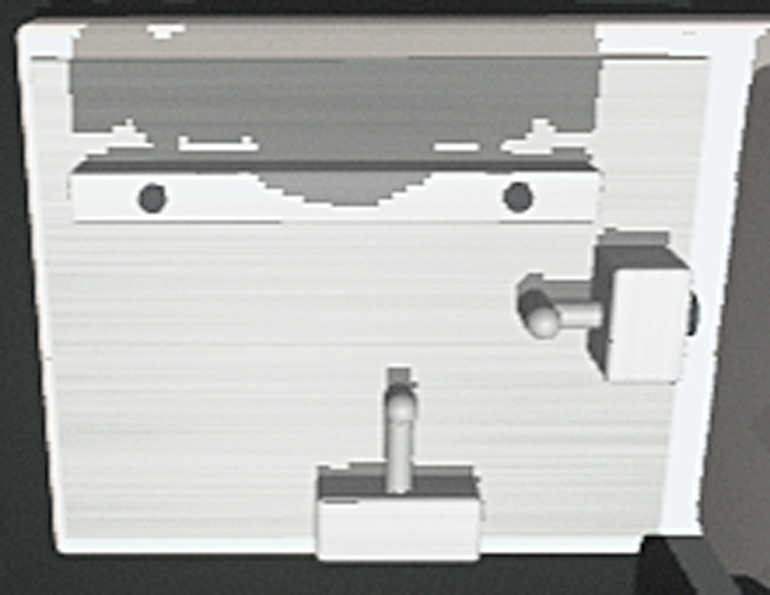

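```bash
cat > fit2.py <<'E'
from h import *
import fit
from fit import R,w
from scipy.optimize import least_squares
T1=np.load("Tw1.npy")
def cw(x,y):return ((x+.5)/3.5-.5+195,(y+.5)/3.5-.5+120)
ob=[((85,70,30),cw(709,57)),((-105,70,30),cw(29,58)),((-25,-57,48),cw(317,499)),((25,-57,48),cw(480,499)),((-25,-79,48),cw(317,559)),((25,-79,48),cw(480,559)),((-105,-80,30),cw(58,540))]
f=lambda p:np.concatenate([pj("wrist",w(p,q),T1)-np.array(o) for q,o in ob])
r=least_squares(f,[.55,.1,1.6],loss="soft_l1")
if __name__=="__main__":
    print(r.x);print(f(r.x).reshape(-1,2).round(2))
    m=viewer.camera_model("wrist");K=m["K"]
    def bpw(u,v,z):
        d=T1[:3,:3]@np.array([(u-K[0,2])/K[0,0],-(v-K[1,2])/K[1,1],-1.]);return T1[:3,3]+d*(z-T1[2,3])/d[2]
    for n,u,z in [("rail face L",(72,222),.048),("rail face R",(597,222),.048),("rail far L",(75,171),.048),("rail far R",(600,171),.048),("pin",(402,405),.049),("bar",(543,318),.056),
      ("blk",(612,268),.056),("blk",(688,268),.056),("blk",(680,381),.056),("blk",(605,381),.056)]:
        print(n,(R(-r.x[2])@(bpw(*cw(*u),z)-[r.x[0],r.x[1],0])*1000).round(1))
E
python3 fit2.py
```

```text
[0.54304788 0.08969177 1.6076124 ]
[[ 0.41 -0.15]
 [-0.57  0.17]
 [-0.61 -0.31]
 [ 0.76 -0.44]
 [-0.64  1.09]
 [-0.22  0.97]
 [ 1.52 -0.94]]
rail face L [-91.9  27.8  48. ]
rail face R [52.5 27.3 48. ]
rail far L [-90.2  42.   48. ]
rail far R [52.2 41.5 48. ]
pin [  0.1 -26.6  49. ]
bar [37.6  2.2 56. ]
blk [55.4 16.5 56. ]
blk [76.1 16.4 56. ]
blk [ 77.2 -16.6  56. ]
blk [ 56.2 -16.5  56. ]
```

```bash
python3 - <<'E'
from h import *
q=quat(np.radians(20))
arm.servo_line([.52,.06,.23],v=.3)
arm.reach([.5188,-.3285,.16],q)
arm.servo_line([.5188,-.3285,.075],v=.15)
arm.servo_line([.5188,-.3285,.012],v=.08)
print(arm.read_state()["ft_force"])
arm.move_gripper(0.03,40)
s=arm.read_state();print(s["time_s"],s["ee_pos"],s["width"],s["ft_force"])
arm.servo_line([.5188,-.3285,.15],v=.12)
s=arm.read_state();print(s["time_s"],s["ee_pos"],s["width"],s["ft_force"])
im=viewer.snapshot("wrist")[:,:,::-1];cv2.imwrite("pics/w2.png",im)
E
```

```text
[0.13967699 0.24905604 0.5348135 ]
6.5083 [ 0.51891678 -0.32867689  0.01287646] 0.05105588191706645 [-1.35551407  1.5153628   6.395306  ]
7.8083 [ 0.51843433 -0.328141    0.14919198] 0.05079088475336255 [ 0.00794258  0.95797316 -3.08822753]
```

View pics/w2.png

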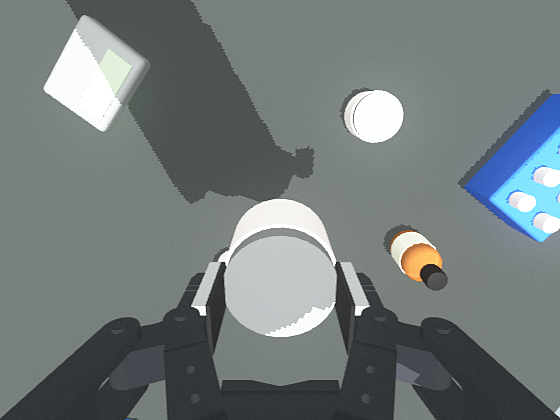

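```bash
python3 - <<'E'
from h import *
im=viewer.snapshot("scene")[:,:,::-1];p=pj("scene",[.518,-.328,.16]);print(p)
u,v=p.astype(int)
cv2.imwrite("pics/s2.png",cv2.resize(im[max(0,v-60):v+60,u-80:u+80],None,fx=5,fy=5,interpolation=cv2.INTER_CUBIC))
E
```

```text
[233.39241028 132.51495267]
```

View pics/s2.png

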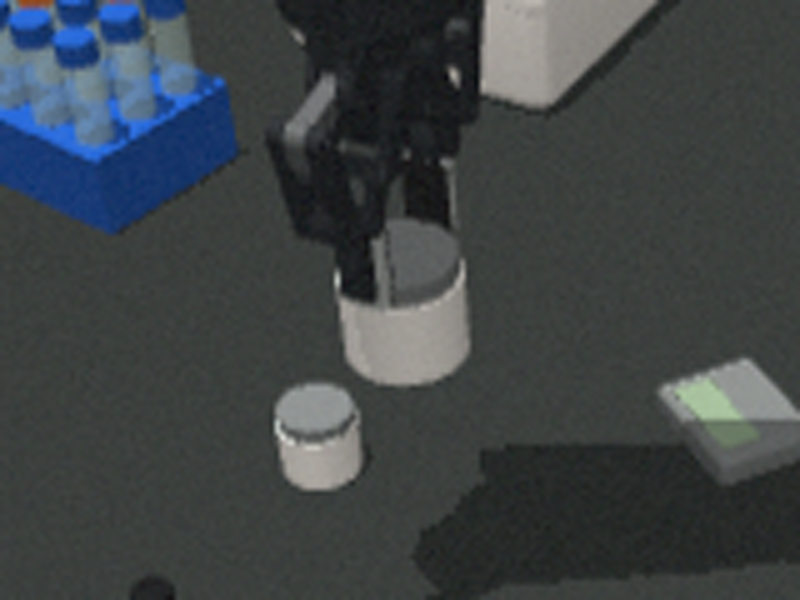

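```bash
python3 - <<'E'
from h import *
o=np.array([153,72])
print("obs bottom",o+np.array([407,382])/5,"cap c",o+np.array([403,262])/5)
for b in [.09,.1,.11,.12,.13,.137]:
    c=np.array([.5185,-.328,b]);d=np.array([.5045,.4713,0]);d/=np.linalg.norm(d)
    print(b,pj("scene",c+d*.028).round(1),pj("scene",c+[0,0,.05]).round(1))
print("tcp",(pj("scene",[.5185,-.328,.149])-o)*5, viewer.camera_model("wrist")["T_tool_cam"][:3,3])
E
```

```text
obs bottom [234.4 148.4] cap c [233.6 124.4]
0.09 [234.7 165.1] [234.  139.9]
0.1 [234.3 161.7] [233.6 136.3]
0.11 [233.9 158.3] [233.2 132.6]
0.12 [233.5 154.8] [232.8 128.9]
0.13 [233.2 151.3] [232.4 125. ]
0.137 [232.9 148.8] [232.2 122.3]
tcp [403.22657741 323.36833511] [-0.16926172 -0.00048305 -0.08071522]
```

```bash
cat >> h.py <<'E'
P=np.array([.5435,.0905,1.6075])
def rd(x,y,z): # reader mm -> world m
    c,s=np.cos(P[2]),np.sin(P[2]);x,y,z=x/1e3,y/1e3,z/1e3
    return np.array([P[0]+c*x-s*y,P[1]+s*x+c*y,z])
def inr(w):
    c,s=np.cos(P[2]),np.sin(P[2]);d=np.asarray(w)[:2]-P[:2];return np.array([c*d[0]+s*d[1],-s*d[0]+c*d[1],w[2]])*1e3
def fr(F):
    c,s=np.cos(P[2]),np.sin(P[2]);return np.array([c*F[0]+s*F[1],-s*F[0]+c*F[1],F[2]])
def wristT():
    s=arm.read_state();T=np.eye(4);T[:3,:3]=Ro.from_quat(s["ee_rot"]).as_matrix();T[:3,3]=s["ee_pos"];return T@viewer.camera_model("wrist")["T_tool_cam"]
E
python3 - <<'E'
from h import *
arm.reach(rd(-55,-6,150),quat(P[2]))
arm.servo_line(rd(-55,-6,60),v=.12)
arm.sleep(.3)
s=arm.read_state();f0=fr(s["ft_force"]);print(s["time_s"],inr(s["ee_pos"]).round(1),f0.round(2))
z=47
while z>36:
    arm.servo_line(rd(-55,-6,z),v=.03)
    s=arm.read_state();f=fr(s["ft_force"])-f0;print(z,inr(s["ee_pos"]).round(1),f.round(2))
    if f[2]>1.2: break
    z-=1
cv2.imwrite("pics/w3.png",viewer.snapshot("wrist")[:,:,::-1])
cv2.imwrite("pics/s3.png",viewer.snapshot("scene")[:,:,::-1])
E
```

```text
10.475 [-54.9  -6.3  60.5] [ 0.37  0.34 -2.41]
47 [-55.   -5.9  46.8] [ 0.12 -1.07 -0.02]
46 [-55.   -6.1  46.1] [ 0.26  0.45 -0.48]
45 [-55.  -6.  45.] [ 0.02 -0.09 -0.65]
44 [-55.   -5.9  43.9] [-0.12 -1.04 -0.19]
43 [-55.  -6.  43.] [-0.64 -1.47 -0.46]
42 [-55.   -6.   42.8] [-0.71  2.58 12.16]
```

View pics/w3.png

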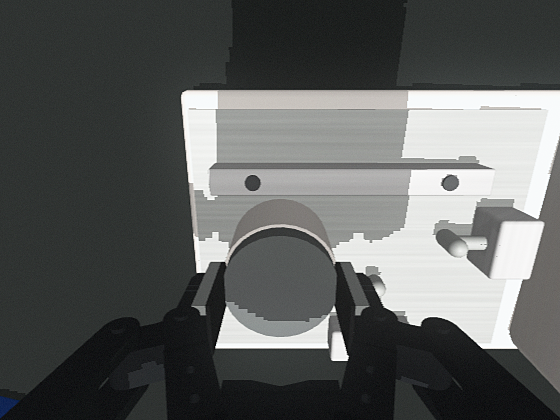

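View pics/s3.png

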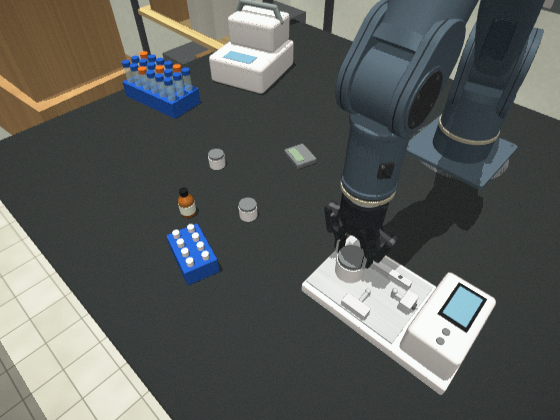

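The jar is on the plate, short of the finger and clear of the rail, and contact showed at z 42.8. I'll ease the preload and release.

```bash
python3 - <<'E'
from h import *
arm.servo_line(rd(-55,-6,42.8),v=.03)
arm.move_gripper(0.075,20)
arm.sleep(.3)
s=arm.read_state();print(s["time_s"],s["width"],inr(s["ee_pos"]).round(1),s["ft_force"].round(2))
arm.servo_line(rd(-55,-6,110),v=.12)
arm.servo_line(rd(-85,-30,130),v=.15)
arm.move_gripper(0,20)
arm.sleep(.2)
T=wristT();np.save("Tw4.npy",T)
cv2.imwrite("pics/w4.png",viewer.snapshot("wrist")[:,:,::-1])
cv2.imwrite("pics/s4.png",cv2.resize(viewer.snapshot("scene")[220:370,290:490,::-1],None,fx=4,fy=4,interpolation=cv2.INTER_CUBIC))
s=arm.read_state();print(s["time_s"],s["width"],inr(s["ee_pos"]).round(1),s["ft_force"].round(2))
E
```

```text
13.325 0.07527762229107199 [-55.   -6.   42.8] [-0.18 -0.54  0.96]
15.475 0.00010507412051662961 [-85. -30. 130.] [ 0.24  0.44 -0.32]
```

View pics/w4.png

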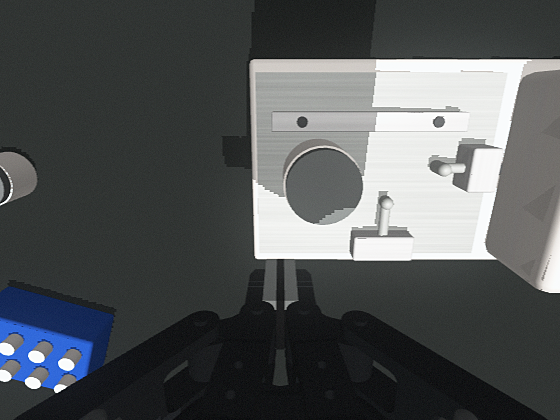

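View pics/s4.png

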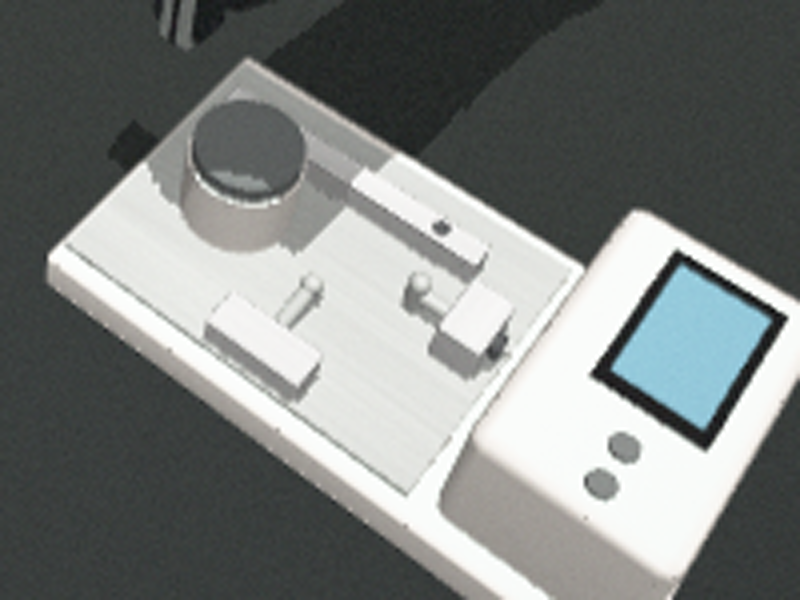

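```bash
python3 - <<'E'
from h import *
T=np.load("Tw4.npy");K=viewer.camera_model("wrist")["K"]
d=T[:3,:3]@np.array([(323-K[0,2])/K[0,0],-(186-K[1,2])/K[1,1],-1.]);Q=T[:3,3]+d*(.08-T[2,3])/d[2];print("jar wrist",inr(Q).round(1))
def cs(x,y):return ((x+.5)/4-.5+290,(y+.5)/4-.5+220)
print("jar scene",inr(bp("scene",*cs(249,150),.08)).round(1))
a=np.radians(20)
q=quat(P[2]+a)
arm.reach(rd(-55-58*np.cos(a),-6-58*np.sin(a),90),q)
arm.servo_line(rd(-55-58*np.cos(a),-6-58*np.sin(a),45),v=.1)
arm.sleep(.2)
s=arm.read_state();print(s["time_s"],inr(s["ee_pos"]).round(1),s["ft_force"].round(2))
cv2.imwrite("pics/s5.png",cv2.resize(viewer.snapshot("scene")[200:350,270:470,::-1],None,fx=4,fy=4,interpolation=cv2.INTER_CUBIC))
cv2.imwrite("pics/w5.png",viewer.snapshot("wrist")[:,:,::-1])
E
```

```text
jar wrist [-57.1  -5.4  80. ]
jar scene [-52.3 -10.1  80. ]
16.6833 [-109.5  -26.4   45.8] [ 0.52 -0.01  0.25]
```

View pics/s5.png

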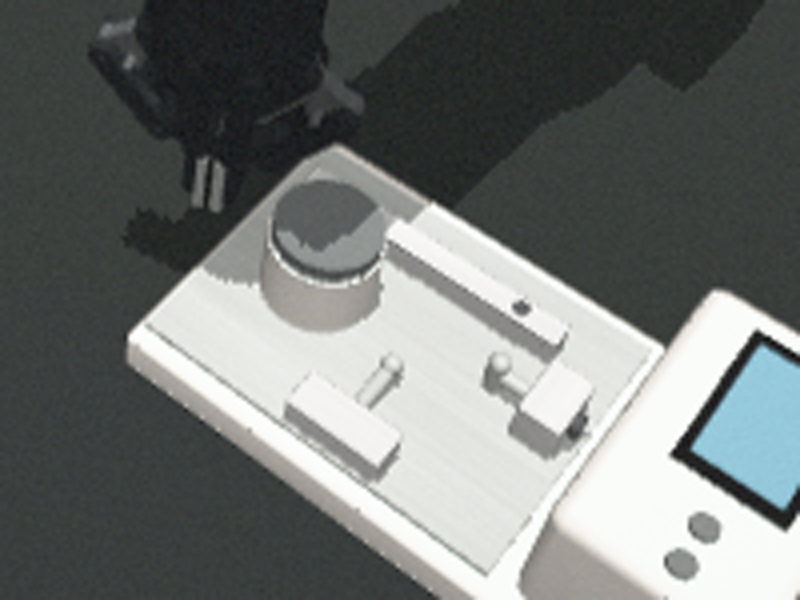

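View pics/w5.png

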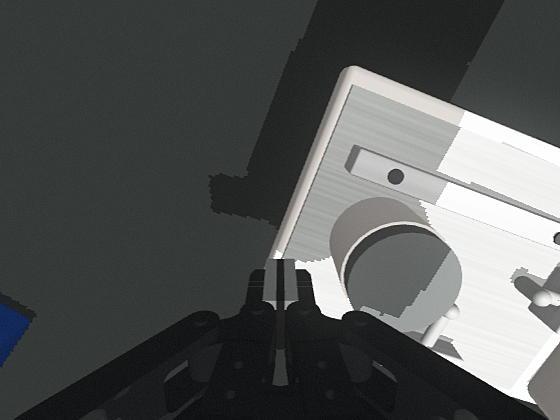

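```bash
python3 - <<'E'
from h import *
for z in (40,45,50,60,70,80): print(z,pj("scene",rd(-109.5,-26.4,z)).round(1))
E
```

```text
40 [320.9 258.6]
45 [321.1 257.1]
50 [321.2 255.6]
60 [321.6 252.5]
70 [322.  249.4]
80 [322.4 246.2]
```

```bash
python3 - <<'E'
from h import *
a=np.radians(20);D=51
X,Y=-55-D*np.cos(a),-6-D*np.sin(a)
arm.servo_line(rd(X,Y,45),v=.1)
s=arm.read_state();f0=fr(s["ft_force"])
z=36
while z>8:
    arm.servo_line(rd(X,Y,z),v=.03)
    s=arm.read_state();f=fr(s["ft_force"])-f0
    if f[2]>3: print("touch",f);break
    z-=2
print(z,s["time_s"],inr(s["ee_pos"]).round(1),f.round(2))
cv2.imwrite("pics/s6.png",cv2.resize(viewer.snapshot("scene")[200:350,270:470,::-1],None,fx=4,fy=4,interpolation=cv2.INTER_CUBIC))
E
```

```text
8 20.7333 [-102.9  -23.6   10. ] [0.44 0.09 0.86]
```

View pics/s6.png

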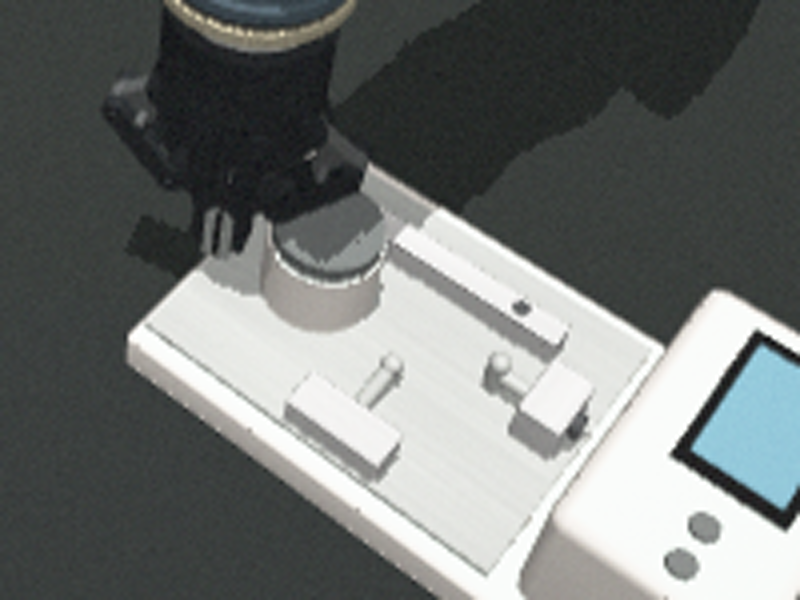

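The jar sits at about reader (-56,-6). The real fingertips are about 30 mm behind the reported TCP: there is no touch at TCP z = 10 mm although the plate is at 30 mm. I'll turn the gripper so the flat pad edges push the jar, then feel for the plate.

```bash
python3 - <<'E'
from h import *
a=np.radians(20);D=54
X,Y=-55-D*np.cos(a),-6-D*np.sin(a)
s=arm.read_state();p=s["ee_pos"].copy();p[2]=.075
arm.servo_line(p,v=.15)
q=quat(P[2]+a-np.pi/2)
arm.reach(rd(X,Y,75),q)
arm.servo_line(rd(X,Y,14),v=.1)
arm.sleep(.2)
s=arm.read_state();f0=fr(s["ft_force"]);print(s["joints"].round(2),f0.round(2))
cv2.imwrite("pics/w7.png",viewer.snapshot("wrist")[:,:,::-1])
z=10
while z>-12:
    arm.servo_line(rd(X,Y,z),v=.03)
    s=arm.read_state();f=fr(s["ft_force"])-f0
    if f[2]>2.5: print("touch",f);break
    z-=1.5
print(z,s["time_s"],inr(s["ee_pos"]).round(1),f.round(2))
cv2.imwrite("pics/s7.png",cv2.resize(viewer.snapshot("scene")[200:350,270:470,::-1],None,fx=4,fy=4,interpolation=cv2.INTER_CUBIC))
E
```

```text
[-0.34  0.71  0.45  1.92 -0.51  0.62  0.83] [ 0.16 -0.5   0.57]
touch [0.57926732 3.98587838 9.96911283]
2.5 24.9917 [-105.8  -24.7    3.3] [0.58 3.99 9.97]
```

View pics/s7.png

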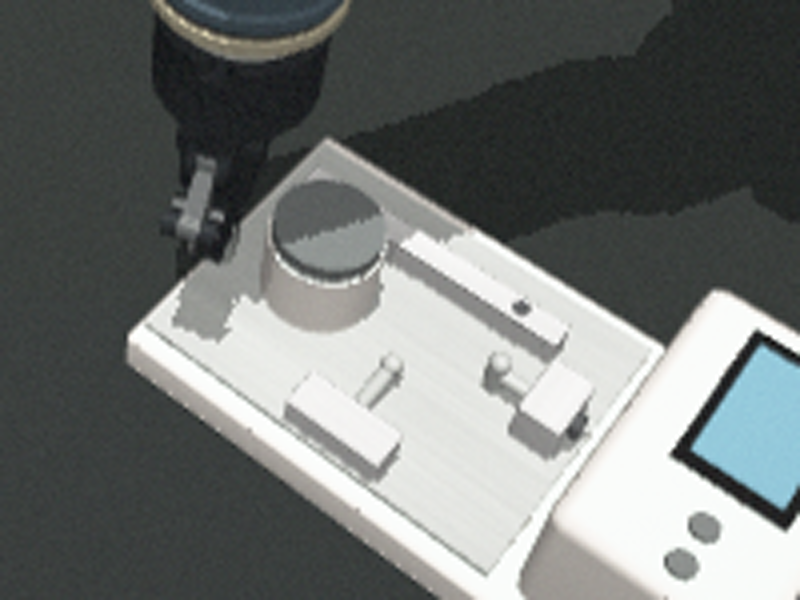

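View pics/w7.png

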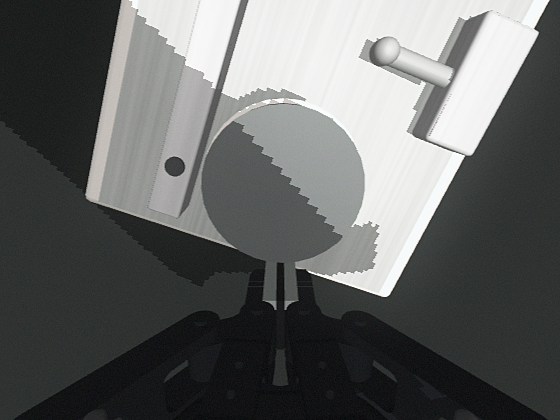

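The tips touch the plate at TCP z ≈ 3.5, so they are 27 mm behind the TCP. I'll raise the tips about 10 mm and approach along the leaned direction until the jar reaches the rail.

```bash
cat >> h.py <<'E'
def force(f0,n=4):
    L=[]
    for _ in range(n):
        arm.sleep(.03);L.append(fr(arm.read_state()["ft_force"]))
    return np.mean(L,0)-f0
E
python3 - <<'E'
from h import *
a=np.radians(20);D=54
X,Y=-55-D*np.cos(a),-6-D*np.sin(a)
Z=13.5
arm.servo_line(rd(X,Y,Z),v=.06)
arm.sleep(.2);f0=force(np.zeros(3),6);np.save("f0.npy",f0)
tgt=np.array([-77.6,-14.]);st=np.array([X,Y])
for k in np.linspace(.4,1,8):
    c=st+(tgt-st)*k
    arm.servo_line(rd(*c,Z),v=.05)
    f=force(f0,2);print(c.round(1),f.round(2))
    if abs(f[1])>6 or abs(f[0])>8: break
print(arm.read_state()["time_s"])
cv2.imwrite("pics/s8.png",cv2.resize(viewer.snapshot("scene")[200:350,270:470,::-1],None,fx=4,fy=4,interpolation=cv2.INTER_CUBIC))
cv2.imwrite("pics/w8.png",viewer.snapshot("wrist")[:,:,::-1])
E
```

```text
[-94.5 -20.3] [ 0.34 -0.31  0.21]
[-92.1 -19.4] [ 0.3   0.32 -0.17]
[-89.7 -18.5] [-0.34  0.39  0.32]
[-87.2 -17.6] [-0.54  0.09 -0.85]
[-84.8 -16.7] [0.11 0.52 0.15]
[-82.4 -15.8] [-0.62  0.04  0.26]
[-80.  -14.9] [ 0.37 -0.01 -0.92]
[-77.6 -14. ] [0.28 0.19 0.42]
28.45
```

View pics/s8.png

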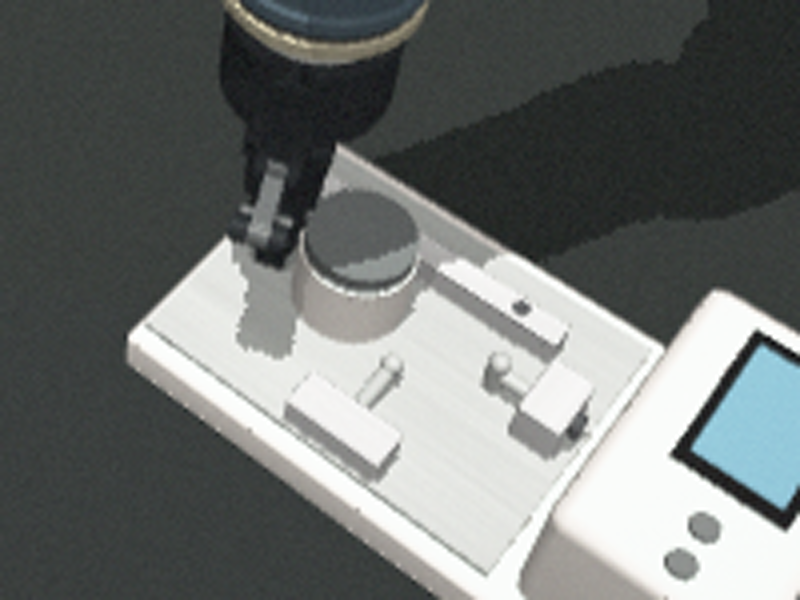

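View pics/w8.png

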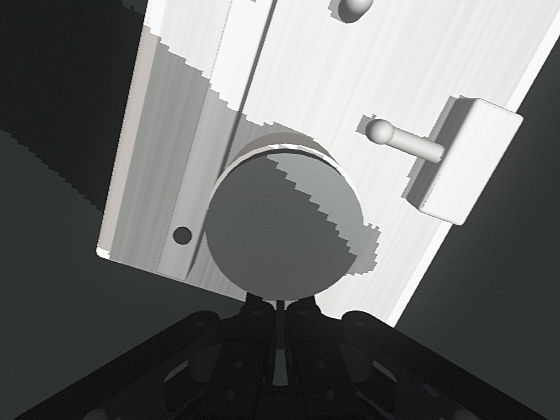

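```bash
python3 - <<'E'
from h import *
f0=np.load("f0.npy");Z=13.5;Y=-13.7;X=-77.6
while X<-46:
    X+=3 if X<-56 else 1.5
    arm.servo_line(rd(X,Y,Z),v=.05)
    f=force(f0,2);print(round(X,1),round(Y,1),f.round(2))
    if f[0]<-9 or abs(f[1])>7: break
    if f[1]<-4: Y-=.3
print(arm.read_state()["time_s"])
cv2.imwrite("pics/s9.png",cv2.resize(viewer.snapshot("scene")[200:350,270:470,::-1],None,fx=4,fy=4,interpolation=cv2.INTER_CUBIC))
cv2.imwrite("pics/w9.png",viewer.snapshot("wrist")[:,:,::-1])
E
```

```text
-74.6 -13.7 [0.24 0.16 0.05]
-71.6 -13.7 [0.03 0.03 0.18]
-68.6 -13.7 [ 0.04  0.29 -0.44]
-65.6 -13.7 [-1.83 -1.91 -0.1 ]
-62.6 -13.7 [-3.01 -4.16 -0.44]
-59.6 -14.0 [-4.32 -4.71 -0.61]
-56.6 -14.3 [-3.54 -4.46 -0.51]
-53.6 -14.6 [-3.81 -4.65 -0.65]
-52.1 -14.9 [-4.26 -4.97 -0.75]
-50.6 -15.2 [-3.49 -4.2  -0.57]
-49.1 -15.5 [-4.39 -4.82 -0.53]
-47.6 -15.8 [-4.58 -3.55  0.03]
-46.1 -15.8 [-6.59 -4.76 -0.45]
-44.6 -16.1 [-7.45 -4.73 -0.62]
32.9833
```

View pics/s9.png

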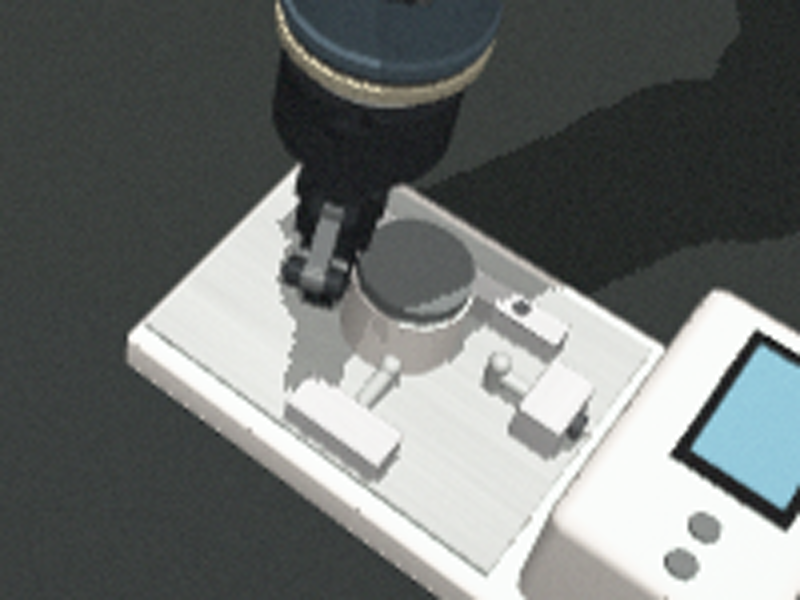

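View pics/w9.png

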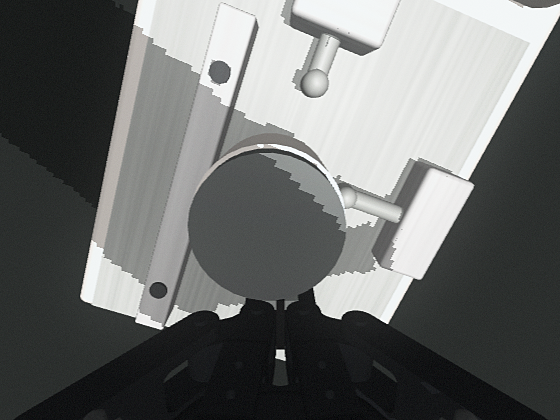

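```bash
python3 - <<'E'
from h import *
f0=np.load("f0.npy");Z=13.5;Y=-16.1;X=-44.6;H=[]
while X<-20:
    X+=1.0 if X<-37.5 else .4
    arm.servo_line(rd(X,Y,Z),v=.03)
    f=force(f0,3);H.append(f[0]);print(round(X,1),round(Y,1),f.round(2),inr(arm.read_state()["ee_pos"]).round(1))
    if f[0]<-10.5 or abs(f[1])>8: break
    if X>-40 and len(H)>5 and f[0]<max(H[-6:])-3.5: break
    if f[1]<-4.5: Y-=.2
print(arm.read_state()["time_s"])
cv2.imwrite("pics/s10.png",cv2.resize(viewer.snapshot("scene")[200:350,270:470,::-1],None,fx=4,fy=4,interpolation=cv2.INTER_CUBIC))
cv2.imwrite("pics/w10.png",viewer.snapshot("wrist")[:,:,::-1])
E
```

```text
-43.6 -16.1 [-8.34 -5.3   0.88] [-46.1 -17.9  14.1]
-42.6 -16.3 [-8.35 -5.56 -0.11] [-45.1 -18.2  14.2]
-41.6 -16.5 [-8.23 -5.96  0.84] [-44.1 -18.5  14.2]
-40.6 -16.7 [-8.68 -5.91  0.64] [-43.2 -18.8  14.2]
-39.6 -16.9 [-8.47 -6.07  0.56] [-42.2 -19.1  14.3]
-38.6 -17.1 [-8.87 -6.61  0.75] [-41.3 -19.5  14.3]
-37.6 -17.3 [-8.79 -6.61  0.29] [-40.4 -19.9  14.4]
-36.6 -17.5 [-8.59 -7.18  0.86] [-39.4 -20.3  14.4]
-36.2 -17.7 [-8.91 -7.34  0.3 ] [-39.1 -20.4  14.4]
-35.8 -17.9 [-9.07 -7.57  0.94] [-38.7 -20.6  14.4]
-35.4 -18.1 [-9.29 -6.92  0.76] [-38.3 -20.8  14.4]
-35.0 -18.3 [-9.39 -7.46  0.49] [-37.8 -21.1  14.4]
-34.6 -18.5 [-8.6  -6.88  0.58] [-37.4 -21.3  14.4]
-34.2 -18.7 [-8.84 -7.63  0.7 ] [-37.  -21.5  14.4]
-33.8 -18.9 [-9.36 -7.58  0.31] [-36.6 -21.7  14.4]
-33.4 -19.1 [-8.84 -7.57  0.96] [-36.1 -21.9  14.4]
-33.0 -19.3 [-8.66 -7.31  0.53] [-35.7 -22.1  14.4]
-32.6 -19.5 [-8.77 -7.32  0.61] [-35.3 -22.3  14.5]
-32.2 -19.7 [-9.08 -7.63  0.45] [-34.9 -22.5  14.4]
-31.8 -19.9 [-8.44 -7.49  0.78] [-34.5 -22.8  14.5]
-31.4 -20.1 [-8.48 -8.58  0.43] [-34.1 -23.   14.5]
40.4333
```

View pics/s10.png

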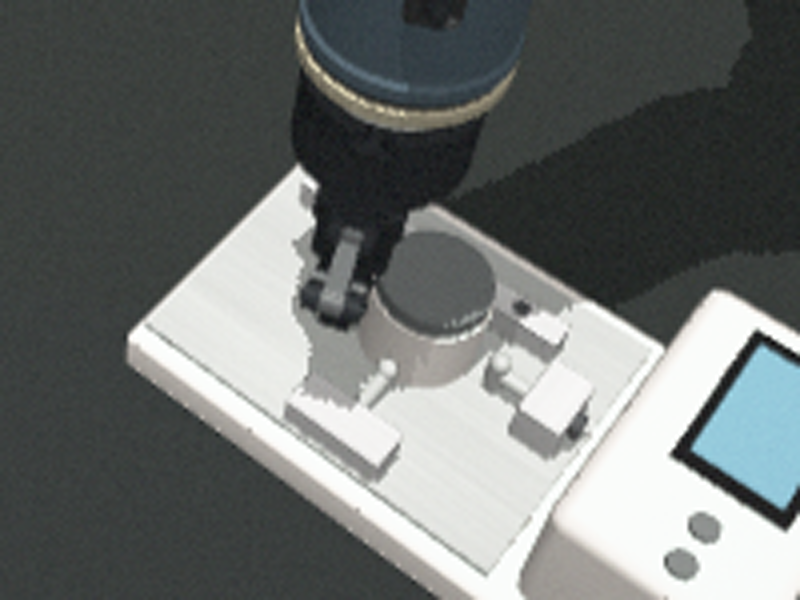

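View pics/w10.png

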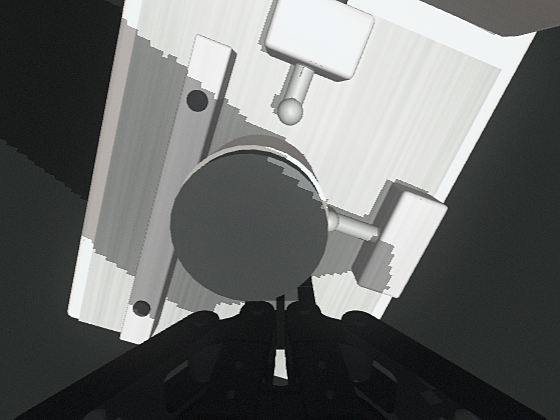

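The pusher has drifted off the jar's flank, which adds side force. The jar is at x ≈ -1. I'll back off, re-centre in y and push again with a fixed lean.

```bash
python3 - <<'E'
from h import *
f0=np.load("f0.npy");Z=13.5
arm.servo_line(rd(-46,-25,Z),v=.06)
arm.servo_line(rd(-46,-14.5,Z),v=.08)
arm.sleep(.1);print(force(f0,3).round(2))
cv2.imwrite("pics/w11.png",viewer.snapshot("wrist")[:,:,::-1])
Y=-14.5;X=-41;H=[];A=[]
while X<-24:
    arm.servo_line(rd(X,Y,Z),v=.03)
    f=force(f0,3);e=inr(arm.read_state()["ee_pos"]);H.append(f[0]);A.append(e[0]);print(round(X,1),f.round(2),e.round(1))
    if f[0]<-11.5 or abs(f[1])>8.5: print("lim");break
    if f[0]<-6 and len(A)>4 and A[-1]-A[-4]<.25: print("stall");break
    X+=.8 if X<-37.5 else .5
print(arm.read_state()["time_s"])
cv2.imwrite("pics/w12.png",viewer.snapshot("wrist")[:,:,::-1])
E
```

```text
[ 0.18  0.17 -0.5 ]
-41 [-0.03  0.79 -0.39] [-41.  -14.5  13.5]
-40.2 [ 0.48  0.33 -0.54] [-40.2 -14.5  13.5]
-39.4 [ 0.33  0.44 -0.78] [-39.4 -14.5  13.5]
-38.6 [ 0.41  0.28 -0.31] [-38.6 -14.5  13.5]
-37.8 [ 0.07  0.04 -0.4 ] [-37.8 -14.5  13.5]
-37.0 [-3.3  -0.88 -0.74] [-37.5 -14.7  13.5]
-36.5 [-4.21 -0.92 -1.06] [-37.1 -14.8  13.6]
-36.0 [-4.68 -1.77 -1.44] [-36.7 -14.9  13.6]
-35.5 [-4.89 -1.6  -1.45] [-36.3 -15.1  13.7]
-35.0 [-5.08 -2.35 -1.17] [-35.9 -15.3  13.7]
-34.5 [-5.71 -2.48 -1.16] [-35.5 -15.5  13.8]
-34.0 [-5.56 -3.38 -1.37] [-35.1 -15.6  13.8]
-33.5 [-5.89 -3.16 -1.18] [-34.7 -15.8  13.9]
-33.0 [-5.79 -3.47 -0.43] [-34.2 -15.9  13.9]
-32.5 [-6.38 -3.27 -0.82] [-33.8 -16.1  14. ]
-32.0 [-6.78 -4.09 -1.07] [-33.4 -16.3  14. ]
-31.5 [-7.41 -4.5  -1.23] [-32.9 -16.4  14.1]
-31.0 [-6.77 -4.42 -0.77] [-32.5 -16.6  14.1]
-30.5 [-6.88 -4.79 -0.46] [-32.1 -16.7  14.2]
-30.0 [-7.47 -5.17 -0.87] [-31.7 -16.8  14.2]
-29.5 [-7.39 -5.53 -0.66] [-31.2 -17.   14.2]
-29.0 [-7.46 -6.51  0.23] [-30.8 -17.1  14.3]
-28.5 [-7.7  -6.59 -0.33] [-30.3 -17.2  14.3]
-28.0 [-7.6  -5.96 -0.61] [-29.9 -17.4  14.3]
-27.5 [-7.99 -7.02 -0.56] [-29.4 -17.5  14.4]
-27.0 [-8.42 -7.34 -0.32] [-29.  -17.7  14.5]
-26.5 [-8.38 -7.53 -0.88] [-28.6 -17.8  14.5]
-26.0 [-9.98 -7.72 -0.42] [-28.5 -17.8  14.5]
-25.5 [-10.68  -7.47  -0.38] [-28.4 -17.8  14.5]
-25.0 [-12.23  -7.62  -0.76] [-28.4 -17.9  14.5]
lim
52.0417
```

View pics/w12.png

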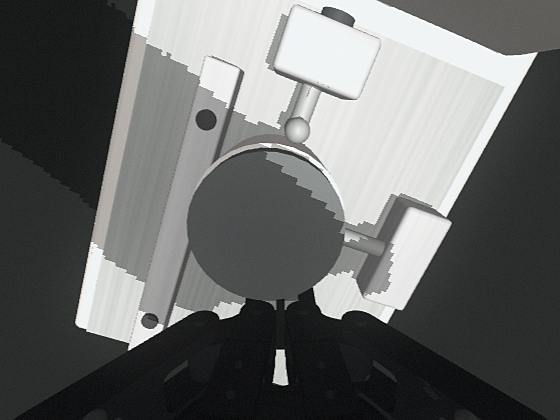

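The push is stalled at the bar: position stopped at -28.4 while the force rose about 4 N over sliding. I'll back straight off along the push normal, lift and check.

```bash
python3 - <<'E'
from h import *
f0=np.load("f0.npy")
arm.servo_line(rd(-28.8,-17.5,13.8),v=.03)
arm.servo_line(rd(-42,-22.5,13.8),v=.06)
print(force(f0,2).round(2))
arm.servo_line(rd(-44,-23,130),v=.15)
arm.sleep(.1)
print(arm.read_state()["time_s"])
T=wristT();np.save("Tw13.npy",T)
cv2.imwrite("pics/w13.png",viewer.snapshot("wrist")[:,:,::-1])
cv2.imwrite("pics/s13.png",cv2.resize(viewer.snapshot("scene")[220:370,290:490,::-1],None,fx=4,fy=4,interpolation=cv2.INTER_CUBIC))
cv2.imwrite("pics/t13.png",viewer.snapshot("top")[:,:,::-1])
E
```

```text
[ 0.36  0.49 -0.5 ]
53.875
```

View pics/w13.png

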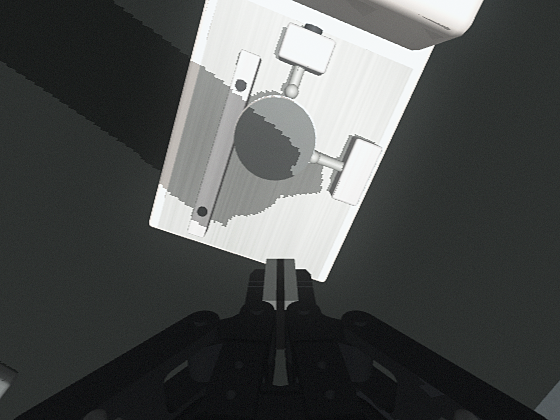

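View pics/s13.png

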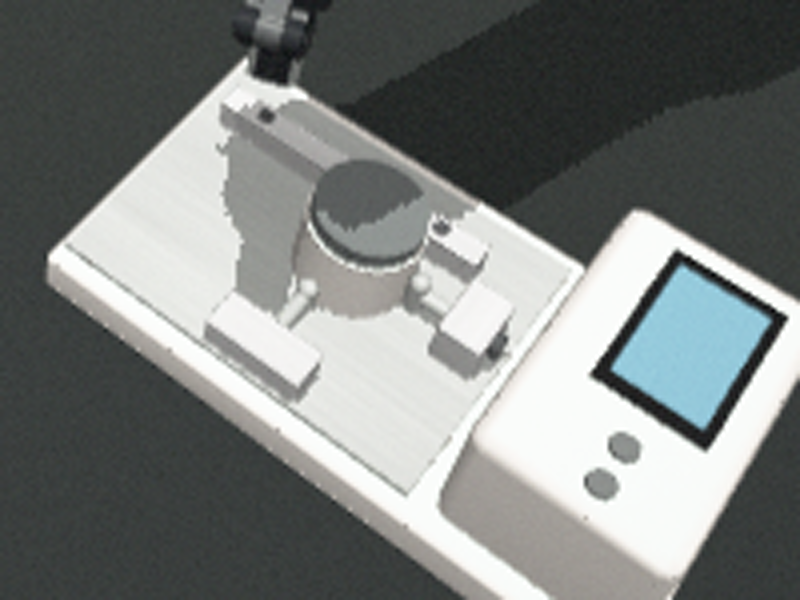

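View pics/t13.png

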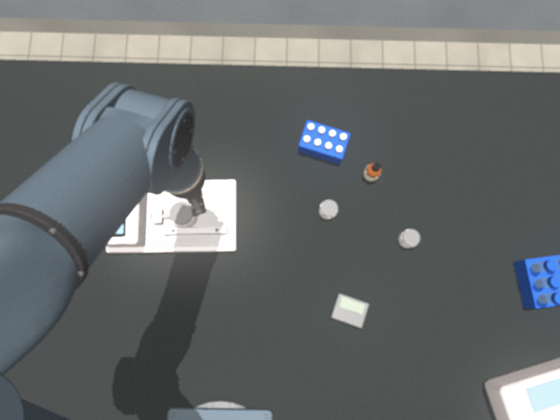

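The jar stands upright with its cap centre at wrist (274,137). It appears to touch the pin at (314,157), the bar at (291,92) and the rail, and the bystanders are where they were in the first top view. One quick position check, then I'll hand in.

```bash
python3 - <<'E'
from h import *
T=np.load("Tw13.npy");K=viewer.camera_model("wrist")["K"]
for n,u,v,z in[("jar",274,137,.08),("bar",291.5,92,.056),("pin",314,157,.049)]:
    d=T[:3,:3]@np.array([(u-K[0,2])/K[0,0],-(v-K[1,2])/K[1,1],-1.]);print(n,inr(T[:3,3]+d*(z-T[2,3])/d[2]).round(1))
print(arm.read_state()["time_s"])
arm.close_job()
E
```

```text
jar [ 7.3  1.2 80. ]
bar [37.4 -0.4 56. ]
pin [  0.2 -32.6  49. ]
54.025
the job is handed in; nothing more can be done
```

The white 56 mm jar is at the home position against the bar, and I handed the job in at about 54 s of the 72 s allowed. The hand-in reports no verdict.

**What I did:**
- I picked the jar up by its cap and released it at about reader (-56, -6) mm, upright, short of the sprung finger.
- I pushed it with the closed fingers, leaning about 20° towards the rail.
- The first push drifted off-centre at jar x ≈ -1 mm, so I backed off, re-centred and pushed again.

**Reaching the stop:** the pusher stopped moving while its force rose from about 8.4 to 12.2 N. That puts an estimated 4 N on the bar, well under the 15 N limit.

**Last checks:**
- The jar stands upright. In the pictures it touches the rail, the pin and the bar.
- The pin is pushed back from about y = -27 to -33 mm by camera.
- The bystanders look unmoved in the top view, and the arm finished clear above the nest.

**What disagreed or could not be checked:**
- **Fingertips:** the real tips were about 27 mm short of the reported TCP. That is why the grip was on the cap instead of the body; I found the true height by touching the plate.
- **Jar position:** the wrist camera put the jar at x = 7.3 mm. The bar's measured position implies about 4.5 mm; both are in the home range and within what the camera can resolve.
- **Contact forces:** after I let go, I could only judge the contact with the rail, finger and bar by eye.

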